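# Set an unmarked step selector by counting clicks, then lock it

## Task

The crimp preset box on the bench has a click-stop selector crank without any scale. Whatever it shows now, first turn the crank fully anticlockwise (seen from above) to its end stop, then turn it clockwise exactly four clicks, and with the crank resting there push the locking slide fully home towards the crank. Leave the spanner, the tape roll and the pot where they are.

Things in the scene. Friction and masses are not known exactly. Their poses are not given: they have to be found in the camera images.
- preset_box: grey control box fixed to the bench, 170 x 120 mm, aluminium face 45 mm above the bench. Origin: on the bench under the crank's vertical axis. Its +x points from the axis away from the locking slide; housing x -105 to +65 mm (flange -118 to +78), y +-60 mm; z up. Turned up to 0.45 rad either way.
- selector (a joint): crank angle, rad: 0 at the click position at the anticlockwise stop, growing clockwise (from above). 8 click positions 30 degrees apart (0 to 3.665), hard stops 0.05 rad beyond the first and last. The crank points 105 degrees anticlockwise of the box's +x at 0, 105 clockwise of it at the last. Starts at any click but the first. Half-way between clicks is a hump; past it it snaps to the next click.
- selector_peg (a point): middle of the black upright peg on the crank's end, the part to push sideways (3 to 6 N over a hump; it then snaps ahead of the pusher and stays): 12 mm diameter, 45 mm from the axis, free from 59 to 94 mm above the bench (this point at 77 mm). Below it the steel bar, 14 mm wide (top at 59 mm), runs to a 38 mm hub (top at 61 mm).
- lock_tab (a point): middle of the black block on the locking slide: 14 mm (box x) x 30 mm (box y), 50 to 76 mm above the bench (this point is at 63 mm), on the face plate 82 mm from the turning axis towards the box's -x when open. Push its outer face along the box's +x, towards the crank.
- lock (a joint): travel of the locking slide, m: 0 open (outer stop), 0.020 fully home (inner stop). About 2 N moves it; it stays where left. In the last 5 mm its nose enters a notch of the index wheel, possible only when the crank rests at a click; home, it holds the crank fast. Starts open, within 4 mm.
- spanner: combination spanner, 28 x 179 x 9 mm, lying on the bench beside the box; origin at the centre of its underside; leave alone
- tape_roll: black tape roll, 62 mm across, 19 mm high, lying flat beside the box; origin at the centre of its underside; leave alone
- grease_pot: white lidded pot, 73 mm across, 69 mm high, beyond the box; origin at the centre of its underside; leave alone
Mind the look-alikes: they are no part of the job. What is shaped like the preset_box but yellow is not meant.

How it is judged:
By the outcome, as a careful person would: the job done as asked, in the order asked, and still so for the second after the job is handed in, with the robot touching nothing.
It also fails if it takes over 58 s, if anything falls off the work surface, if the arm or the gripper's body presses on something with over 40 N, if the wrist force passes 120 N, or if a joint passes its speed limit or range.

## Robot

A 6-joint arm with a two-finger parallel gripper is mounted at the origin on a cart in front of the work surface, level with it; the furniture and walls round the work are solid. World frame = base frame: x ahead of the robot, y to its left, z up, the work surface at z = 0. Lengths are in m, angles in rad, forces in N, time in s.
With the tool pointing down it reaches from about 0.375 to 0.975 m from the base axis. Payload 3.8 kg.
Tool frame: the origin (TCP) lies midway between the tips of the shut fingers; the grasp point (between the pads) lies 19 mm behind it; z points along the fingers, y is the line along which they close (so a half turn about z gives the same grasp; the last joint's range is limited). The gripper opens to 85 mm and grips with 20 to 120 N. Pads are 22 mm wide; open, the fingers measure 114 mm over their backs; the gripper's body (76 mm by 85 mm) begins 54 mm behind the grasp point. The pads swing forward as they close: fully open they stand 13 mm farther back than shut.
Start: joints at [-1.196, 0.264, 1.604, -0, 1.274, -0.037], TCP at [0.27, -0.619, 0.203] pointing down, gripper open.
Joint ranges: [-2.63, 2.63], [-0.94, 2.18], [0.31, 2.57], [-1.31, 4.45], [0, 2.66], [-2.55, 2.55]. Speed limits (rad/s): [2.57, 2.57, 3.14, 3.14, 3.14, 3.14].

## Interface

Orientations are given as a unit quaternion [x, y, z, w].
In Python, from station import arm gives the robot as it stands.
- The arm moves only by the tool servo_tool, never from a script. Its argument "commands" is a list of rows, each a list of 7 numbers: the shift along the tool's x, y, z in mm, then the turn, a rotation vector about the tool's x, y, z in degrees, then the opening, from -1 (shut) to 1 (fully open). A call has 1 to 12 rows; each row shifts and turns the commanded pose from where the row before left it, along the tool's axes as they then stand; what a row does not reach is not made up. A row lasts 1/10 s, in which the tool goes at most 50 mm and 8.59 degrees, less where a joint would pass 70% of its speed; a pose out of reach is approached as far as the arm can. A call is refused whole if a number of a shift passes 50 or a number of a turn 8.59, either way. A call with a gripper value outside its range is refused whole. The fingers move at their own pace and stop on an object; the grip force is fixed at half the most. Time passes only in rows, so rows that do not move let the fingers close. It gives the time, the measured TCP pose, the force, the opening and the grip force at its end, in the units of the state.
- arm.read_state(): the state, without advancing time (a new reading comes with each control period).
- arm.get_image(name): name is "side" or "top"; returns a dict with "frame" (480x640x3 uint8, blue, green, red), "K" (3x3 intrinsics, pixels), "eye" and "orientation" of the camera in the world. Camera axes: x right, y up, looking along -z (the intrinsics and any distortion apply to the point x, -y, -z); pixel columns grow to the right and rows downward; lengths in m; the calibration is good to about 2 mm. A picture is of the moment at which its call begins. There is no depth.
- arm.finish_job(): hands the job in; it is judged then, once.
The state is a dict: "t": time; "joint_positions": joint angles; "qd": joint speeds; "joint_torque": joint torques, N m; "tcp_pos": TCP position; "orientation": TCP orientation; "contact_force": force on the tool from outside, world axes, zero at the start; "torque": the same for the moment, N m; "gripper_width": opening from 0.0 (shut) to 1.0 (fully open); "gripper_force": force on a finger pad.
Only numpy, scipy, OpenCV 4.12 (cv2) and the standard library are available. Lean on these libraries where they do the work, as an engineer would, in place of code of your own. Each camera call takes 0.05 s, during which the arm holds its last target. There are 200 camera calls.

## Working session

There is one attempt and no reset: what is moved stays moved. The work goes in short steps, Python scripts to look and compute and a tool call to move; the robot and the scene stay as the last step left them, time stands still between calls to the robot, and variables do not carry over. Pictures are saved under pics/ and viewed, at most 10 in all, crops included, and the job is handed in when it is done.

Besides the shell and the picture viewer there is one more tool, called after ">>>" as a command line: name --pt "numbers of a row" for each row, then --argument value for the rest. servo_tool: Moves the arm, as the interface text tells. Its arguments: {"type":"object","properties":{"commands":{"type":"array","items":{"type":"array","items":{"type":"number"}}}},"required":["commands"]}

```bash
mkdir -p pics
cat > h.py <<'E'
from station import arm
import cv2, numpy as np
from scipy.spatial.transform import Rotation as R
def shot(n,f):
    d=arm.get_image(n); cv2.imwrite('pics/'+f,d['frame']); return d
def ray(d,u,v):
    K=np.array(d['K']); dist=np.array(d.get('distortion',np.zeros(5)),float)
    p=cv2.undistortPoints(np.array([[[u,v]]],float),K,dist)[0,0]
    return np.array(d['eye']), R.from_quat(d['orientation']).apply([p[0],-p[1],-1])
def onz(d,u,v,z):
    e,r=ray(d,u,v); return e+r*(z-e[2])/r[2]
E
python3 - <<'E'
from h import *
import pickle
for n in('top','side'):
    d=shot(n,n+'1.png'); pickle.dump(d,open(n+'.pkl','wb')); print(n,{k:v for k,v in d.items() if k!='frame'})
print(arm.read_state())
E
```

```text
top {'K': array([[537.32515036,   0.        , 317.79532911],
       [  0.        , 537.32515036, 238.78475772],
       [  0.        ,   0.        ,   1.        ]]), 'eye': array([0.43423085, 0.31697283, 0.9202119 ]), 'orientation': array([-0.07244224,  0.06288258,  0.70919107, -0.69845969])}
side {'K': array([[443.59741675,   0.        , 318.37037692],
       [  0.        , 443.59741675, 254.46412142],
       [  0.        ,   0.        ,   1.        ]]), 'eye': array([0.34945303, 0.96535511, 0.60396488]), 'orientation': array([-0.08077287,  0.44315677,  0.88062281, -0.1469397 ])}
{'t': 0.1, 'joint_positions': array([-1.19592264e+00,  2.64737626e-01,  1.60527980e+00, -3.19246333e-05,
        1.27369668e+00, -3.68949853e-02]), 'qd': array([-0.00094256, -0.0008429 , -0.00283046,  0.00161282, -0.00177724,
        0.000861  ]), 'joint_torque': array([ 3.46962688e-04, -5.16706181e+01, -3.68589377e+01, -1.04633764e-04,
        6.31818824e-03,  6.31795629e-06]), 'tcp_pos': array([ 0.26987538, -0.61789421,  0.20212341]), 'orientation': array([ 9.78879070e-01,  2.04437375e-01, -1.93440280e-04, -1.04305082e-03]), 'contact_force': array([ 0.36916084, -0.27553937,  0.64313523]), 'torque': array([ 0.01819978, -0.03740498,  0.06608716]), 'gripper_force': 0.0, 'gripper_width': 0.9989355000349585}
```

View pics/top1.png

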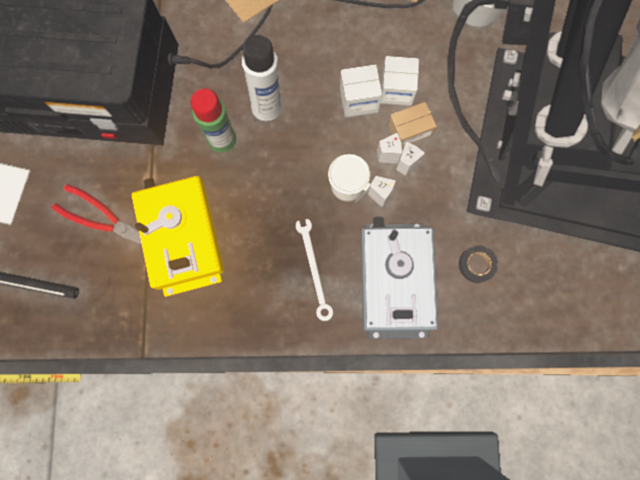

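View pics/side1.png

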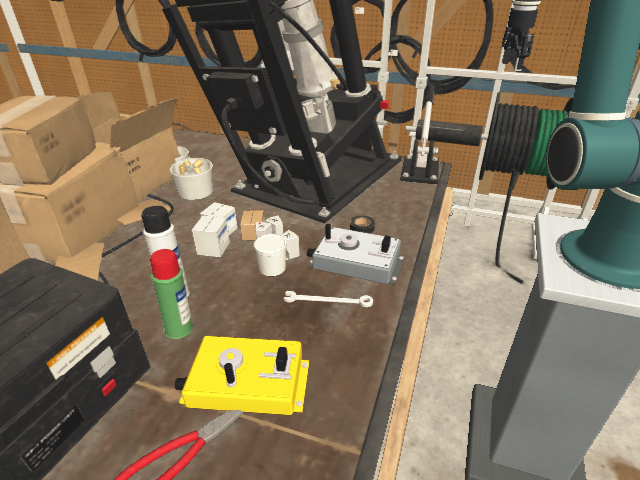

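The top view shows the grey box: hub at about (400,264), peg at (393,236) and lock tab at (402,314). The yellow decoy is at left (178,235), the spanner at (315,270), the tape at (478,263) and the pot at (350,177). The side view agrees.

Run:
```python
from h import *
import pickle
d=pickle.load(open('top.pkl','rb')); s=pickle.load(open('side.pkl','rb'))
a=cv2.resize(d['frame'][205:345,340:500],None,fx=4,fy=4,interpolation=cv2.INTER_CUBIC)
b=cv2.resize(s['frame'][210:290,300:410],None,fx=4,fy=4,interpolation=cv2.INTER_CUBIC)
cv2.imwrite('pics/crop1.png',a)
for nm,u,v,z in(('hub',400,264,.061),('pegtop',393.5,233,.094),('tab',402.5,314,.076),('c1',364,230,.045),('c2',432,226,.045),('c3',436,327,.045),('c4',365,329,.045),('spanner',324,312,.005),('spn2',303,228,.005),('tape',478,264,.019),('pot',350,172,.069)):
    print(nm,onz(d,u,v,z).round(4))
```

```text
hub [0.5575 0.1957 0.061 ]
pegtop [0.6019 0.2084 0.094 ]
tab [0.4768 0.1973 0.076 ]
c1 [0.6178 0.2507 0.045 ]
c2 [0.6226 0.1376 0.045 ]
c3 [0.457  0.1402 0.045 ]
c4 [0.4554 0.254  0.045 ]
spanner [0.4857 0.3194 0.005 ]
spn2 [0.6315 0.3537 0.005 ]
tape [0.5614 0.0585 0.019 ]
pot [0.711  0.2726 0.069 ]
```

View pics/crop1.png

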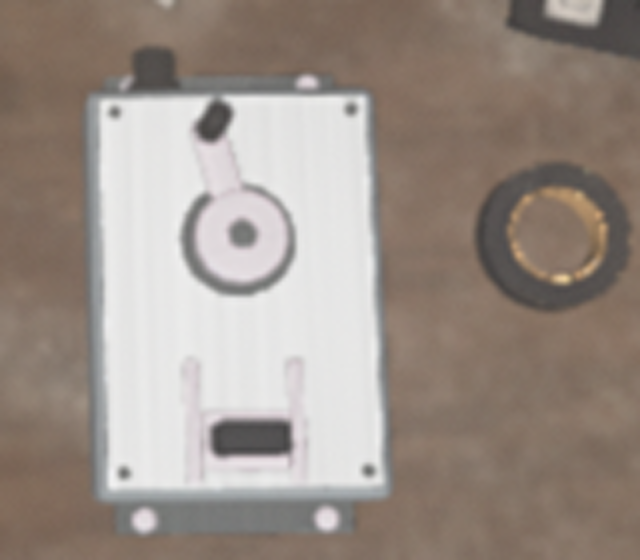

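The peg bears about +15° from the box's +x, which is the fourth click. The box yaw is about -1° and the axis is at (0.5575, 0.1957). My plan is to cage the peg between partly open fingers and swing the tool about the crank axis with tool x radial.

>>> servo_tool --pt "33 -26 -6 0 0 0 -0.2" --pt "33 -26 -6 0 0 0 -0.2" --pt "33 -26 -6 0 0 0 -0.2" --pt "33 -26 -6 0 0 0 -0.2" --pt "33 -26 -6 0 0 0 -0.2" --pt "33 -26 -6 0 0 0 -0.2" --pt "33 -26 -6 0 0 0 -0.2" --pt "33 -26 -6 0 0 0 -0.2"

```text
t: 0.9
tcp_pos: [0.4291, -0.3205, 0.2511]
orientation: [0.979, 0.204, -0.0, -0.0]
contact_force: [0.3, -0.7, 0.4]
gripper_width: 0.401
gripper_force: 0.0
```

>>> servo_tool --pt "17 -40 0 0 0 0 -0.2" --pt "17 -40 0 0 0 0 -0.2" --pt "17 -40 0 0 0 0 -0.2" --pt "17 -40 0 0 0 0 -0.2" --pt "17 -40 0 0 0 0 -0.2" --pt "17 -40 0 0 0 0 -0.2" --pt "17 -40 0 0 0 0 -0.2" --pt "17 -40 0 0 0 0 -0.2" --pt "17 -40 0 0 0 0 -0.2" --pt "17 -40 0 0 0 0 -0.2" --pt "17 -40 0 0 0 0 -0.2" --pt "17 -40 0 0 0 0 -0.2"

```text
t: 2.1
tcp_pos: [0.423, 0.2009, 0.2511]
orientation: [0.979, 0.205, -0.0, 0.0]
contact_force: [1.1, -1.0, -0.2]
gripper_width: 0.402
gripper_force: 0.0
```

>>> servo_tool --pt "41.4 16.5 0 0 0 0 -0.2" --pt "41.4 16.5 0 0 0 0 -0.2" --pt "41.4 16.5 0 0 0 0 -0.2" --pt "41.4 16.5 0 0 0 0 -0.2" --pt "0 0 40 0 0 4.8 -0.2" --pt "0 0 40 0 0 4.8 -0.2" --pt "0 0 40 0 0 0 -0.2" --pt "0 0 0 0 0 0 -0.2"

```text
t: 2.9
tcp_pos: [0.596, 0.2032, 0.1233]
orientation: [0.993, 0.122, -0.007, 0.001]
contact_force: [-1.1, -0.2, -1.0]
gripper_width: 0.399
gripper_force: 0.0
```

Run:
```python
from h import *
s=arm.read_state();print(s['tcp_pos'],s['joint_positions'],R.from_quat(s['orientation']).as_matrix()[:2,0])
d=shot('side','s2.png'); t=shot('top','t2.png')
a=cv2.resize(d['frame'][150:290,270:430],None,fx=2.4,fy=2.4,interpolation=cv2.INTER_CUBIC)
b=cv2.resize(t['frame'][205:345,340:500],None,fx=2.4,fy=2.4,interpolation=cv2.INTER_CUBIC)
cv2.imwrite('pics/c2.png',np.hstack([a,b]))
```

```text
[0.59597862 0.20321472 0.12326248] [2.89036138e-01 2.49245401e-01 1.77473283e+00 4.20638691e-05
 1.13239553e+00 1.61562132e+00] [0.97022806 0.24174252]
```

View pics/c2.png

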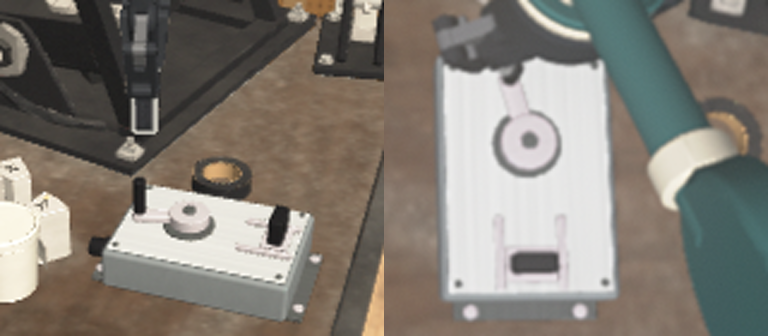

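The side crop shows the finger gap just above the peg, whose top is at crop (138,180). The top crop shows the peg at (513,75), partly under the gripper. I'm descending to straddle the peg.

>>> servo_tool --pt "6 -2 0 0 0 0 -0.2" --pt "0 0 14 0 0 0 -0.2" --pt "0 0 14 0 0 0 -0.2" --pt "0 0 14 0 0 0 -0.2" --pt "0 0 13 0 0 0 -0.2" --pt "0 0 0 0 0 0 -0.2" --pt "0 0 0 0 0 0 -0.2"

```text
t: 3.7
tcp_pos: [0.6065, 0.2082, 0.0753]
orientation: [0.993, 0.122, -0.001, 0.0]
contact_force: [0.6, -0.7, 0.6]
gripper_width: 0.401
gripper_force: 0.0
```

```bash
cat > pol.py <<'E'
from h import *
s=arm.read_state();p=s['tcp_pos']-np.array([.5575,.1957,0])
x=R.from_quat(s['orientation']).as_matrix()
print('t',s['t'],'tcp',s['tcp_pos'].round(4),'r',np.hypot(*p[:2]).round(4),'ang(box)',np.degrees(np.arctan2(p[1],p[0])).round(1)+1,'yaw(box)',np.degrees(np.arctan2(x[1,0],x[0,0])).round(1)+1,'zaxis',x[:,2].round(3),'F',s['contact_force'].round(1),'w',s['gripper_width'],'j6',s['joint_positions'][5].round(2))
E
python3 pol.py
python3 - <<'E'
from h import *
d=shot('side','s3.png')
cv2.imwrite('pics/c3.png',cv2.resize(d['frame'][150:290,270:430],None,fx=4,fy=4,interpolation=cv2.INTER_CUBIC))
E
```

```text
t 3.7 tcp [0.6065 0.2082 0.0753] r 0.0505 ang(box) 15.3 yaw(box) 15.0 zaxis [-0.002 -0.001 -1.   ] F [ 0.6 -0.7  0.6] w 0.40088521109378816 j6 1.62
```

View pics/c3.png

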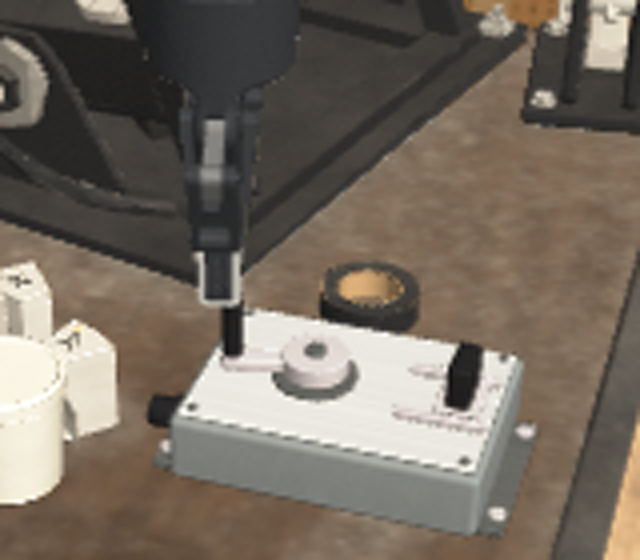

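The fingers straddle the peg at crop (215,290) with no contact. I'll go 8 mm deeper and 5 mm inward, then swing anticlockwise.

>>> servo_tool --pt "-5 0 4 0 0 0 -0.2" --pt "0 0 4 0 0 0 -0.2" --pt "-0.25 -4.7 0 0 0 -6 -0.2" --pt "-0.25 -4.7 0 0 0 -6 -0.2" --pt "-0.25 -4.7 0 0 0 -6 -0.2" --pt "-0.25 -4.7 0 0 0 -6 -0.2" --pt "-0.25 -4.7 0 0 0 -6 -0.2" --pt "-0.25 -4.7 0 0 0 -6 -0.2" --pt "-0.25 -4.7 0 0 0 -6 -0.2" --pt "-0.25 -4.7 0 0 0 -6 -0.2" --pt "0 0 0 0 0 0 -0.2"

```text
t: 4.85
tcp_pos: [0.5793, 0.2363, 0.0684]
orientation: [0.857, 0.515, -0.0, -0.0]
contact_force: [1.0, 0.1, 1.4]
gripper_width: 0.402
gripper_force: 0.0
```

```bash
python3 pol.py
```

```text
t 4.85 tcp [0.5793 0.2363 0.0684] r 0.0461 ang(box) 62.8 yaw(box) 63.0 zaxis [-0.  0. -1.] F [1.  0.1 1.4] w 0.4023640826322294 j6 0.84
```

>>> servo_tool --pt "-0.25 -4.7 0 0 0 -6 -0.2" --pt "-0.25 -4.7 0 0 0 -6 -0.2" --pt "-0.25 -4.7 0 0 0 -6 -0.2" --pt "-0.25 -4.7 0 0 0 -6 -0.2" --pt "-0.25 -4.7 0 0 0 -6 -0.2" --pt "-0.25 -4.7 0 0 0 -6 -0.2" --pt "-0.25 -4.7 0 0 0 -6 -0.2" --pt "-0.25 -4.7 0 0 0 -6 -0.2" --pt "0 0 0 0 0 0 -0.2"

```text
t: 5.75
tcp_pos: [0.543, 0.2383, 0.0684]
orientation: [0.574, 0.819, -0.0, -0.0]
contact_force: [-0.1, 0.4, -0.1]
gripper_width: 0.402
gripper_force: 0.0
```

```bash
python3 pol.py
```

```text
t 5.75 tcp [0.543  0.2383 0.0684] r 0.045 ang(box) 109.8 yaw(box) 110.9 zaxis [-0. -0. -1.] F [-0.1  0.4 -0.1] w 0.40176090760532057 j6 0.02
```

>>> servo_tool --pt "-0.1 -2.4 0 0 0 -3 -0.2" --pt "-0.1 -2.4 0 0 0 -3 -0.2" --pt "0 0 0 0 0 0 -0.2"

```text
t: 6.05
tcp_pos: [0.5391, 0.2365, 0.0685]
orientation: [0.532, 0.847, 0.0, 0.0]
contact_force: [0.1, -0.2, -0.6]
gripper_width: 0.399
gripper_force: 0.0
```

>>> servo_tool --pt "-0.1 -2.4 0 0 0 -3 -0.2" --pt "0 0 0 0 0 0 -0.2"

```text
t: 6.25
tcp_pos: [0.537, 0.2354, 0.0684]
orientation: [0.509, 0.861, 0.0, 0.0]
contact_force: [0.2, 0.6, -0.4]
gripper_width: 0.396
gripper_force: 0.0
```

>>> servo_tool --pt "0 -1.5 0 0 0 0 -0.2" --pt "0 0 0 0 0 0 -0.2"

```text
t: 6.45
tcp_pos: [0.5355, 0.2347, 0.0684]
orientation: [0.508, 0.861, -0.0, -0.0]
contact_force: [-0.4, 1.7, -0.6]
gripper_width: 0.4
gripper_force: 0.0
```

>>> servo_tool --pt "0 -1.5 0 0 0 0 -0.2" --pt "0 -1.5 0 0 0 0 -0.2" --pt "0 0 0 0 0 0 -0.2"

```text
t: 6.75
tcp_pos: [0.5326, 0.2332, 0.0683]
orientation: [0.508, 0.861, -0.0, -0.0]
contact_force: [0.6, -0.1, 0.9]
gripper_width: 0.396
gripper_force: 0.0
```

```bash
python3 pol.py
python3 - <<'E'
from h import *
d=shot('side','s4.png');t=shot('top','t4.png')
a=cv2.resize(d['frame'][180:280,290:420],None,fx=3,fy=3,interpolation=cv2.INTER_CUBIC)
b=cv2.resize(t['frame'][215:315,340:470],None,fx=3,fy=3,interpolation=cv2.INTER_CUBIC)
cv2.imwrite('pics/c4.png',np.hstack([a,b]))
E
```

```text
t 6.75 tcp [0.5326 0.2332 0.0683] r 0.045 ang(box) 124.6 yaw(box) 120.0 zaxis [-0. -0. -1.] F [ 0.6 -0.1  0.9] w 0.3958532507398524 j6 -0.14
```

View pics/c4.png

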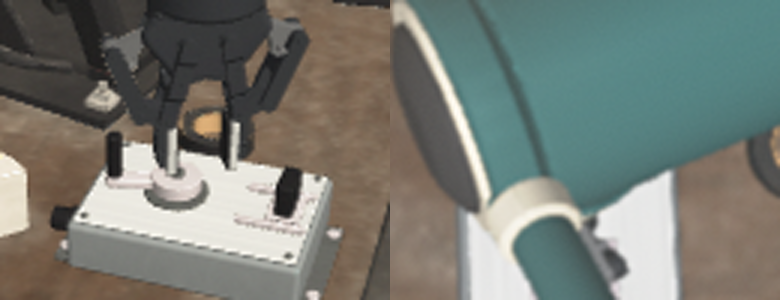

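The peg at crop (113,150) hasn't moved; the fingers are at (170,170) and (233,165). I'll check the positions by triangulating across both views.

Run:
```python
from h import *
import pickle
d=pickle.load(open('top.pkl','rb')); s=pickle.load(open('side.pkl','rb'))
def proj(c,P):
    q=R.from_quat(c['orientation']).inv().apply(np.array(P)-c['eye']); K=c['K']
    return (K[0,0]*q[0]/-q[2]+K[0,2]).round(1),(K[1,1]*-q[1]/-q[2]+K[1,2]).round(1)
print('side: hub',onz(s,349.5,239.5,.061),'tipmid',onz(s,357.5,235,.07),'pegtop',onz(s,328,225,.094))
print('top: hub',onz(d,400.2,264,.061))
def tri(a,b):
    e1,r1=ray(d,*a);e2,r2=ray(s,*b)
    k=np.linalg.lstsq(np.c_[r1,-r2],e2-e1,rcond=None)[0];p,q=e1+k[0]*r1,e2+k[1]*r2
    return (p+q)/2,np.linalg.norm(p-q)
print('hub',tri((400.2,264),(349.5,238.5)));print('peg',tri((395,231.5),(328,225)))
print('proj TCP in side',proj(s,[.5326,.2332,.0683]),'finger tips', proj(s,[.5326+.015,.2332+.0085,.0703]),proj(s,[.5326-.015,.2332-.0085,.0703]))
```

```text
side: hub [0.55270416 0.20143979 0.061     ] tipmid [0.53775051 0.19230913 0.07      ] pegtop [0.59871725 0.20994732 0.094     ]
top: hub [0.55747812 0.19533234 0.061     ]
hub (array([0.55619754, 0.19476894, 0.05885598]), np.float64(0.003196631604220014))
peg (array([0.60265525, 0.20508953, 0.09079856]), np.float64(0.004529563669716992))
proj TCP in side (np.float64(354.7), np.float64(246.6)) finger tips (np.float64(346.6), np.float64(246.7)) (np.float64(362.8), np.float64(244.8))
```

>>> servo_tool --pt "0 3.6 -10 0 0 0 -0.2" --pt "-0.3 5.5 0 0 0 7 -0.2" --pt "-0.3 5.5 0 0 0 7 -0.2" --pt "-0.3 5.5 0 0 0 7 -0.2" --pt "-0.3 5.5 0 0 0 7 -0.2" --pt "-0.3 5.5 0 0 0 7 -0.2" --pt "-0.3 5.5 0 0 0 7 -0.2" --pt "-0.3 5.5 0 0 0 7 -0.2" --pt "-0.3 5.5 0 0 0 7 -0.2"

```text
t: 7.75
tcp_pos: [0.5793, 0.2364, 0.0794]
orientation: [0.854, 0.52, 0.001, 0.0]
contact_force: [0.2, -0.0, 0.1]
gripper_width: 0.403
gripper_force: 0.0
```

>>> servo_tool --pt "-0.3 5.5 0 0 0 7 -0.2" --pt "-0.3 5.5 0 0 0 7 -0.2" --pt "-0.3 5.5 0 0 0 7 -0.2" --pt "-0.3 5.5 0 0 0 7 -0.2" --pt "-0.3 5.5 0 0 0 7 -0.2" --pt "-0.3 5.5 0 0 0 7 -0.2" --pt "-0.3 5.5 0 0 0 7 -0.2" --pt "0 0 0 0 0 0 -0.2"

```text
t: 8.55
tcp_pos: [0.6027, 0.2066, 0.0792]
orientation: [0.993, 0.121, 0.001, -0.0]
contact_force: [0.1, -0.3, -1.1]
gripper_width: 0.401
gripper_force: 0.0
```

>>> servo_tool --pt "0 0 5 0 0 0 -0.2" --pt "0 0 5 0 0 0 -0.2" --pt "0 0 5 0 0 0 -0.2" --pt "0 0 5 0 0 0 -0.2" --pt "0 0 3 0 0 0 -0.2" --pt "0 0 0 0 0 0 -0.2"

```text
t: 9.15
tcp_pos: [0.6011, 0.2068, 0.0544]
orientation: [0.993, 0.122, -0.001, 0.0]
contact_force: [0.5, 0.2, 1.0]
gripper_width: 0.399
gripper_force: 0.0
```

```bash
python3 pol.py
python3 - <<'E'
from h import *
d=shot('side','s5.png')
cv2.imwrite('pics/c5.png',cv2.resize(d['frame'][170:280,280:410],None,fx=5,fy=5,interpolation=cv2.INTER_CUBIC))
E
```

```text
t 9.15 tcp [0.6011 0.2068 0.0544] r 0.045 ang(box) 15.3 yaw(box) 15.0 zaxis [-0.002 -0.    -1.   ] F [0.5 0.2 1. ] w 0.39941399361273944 j6 1.62
```

View pics/c5.png

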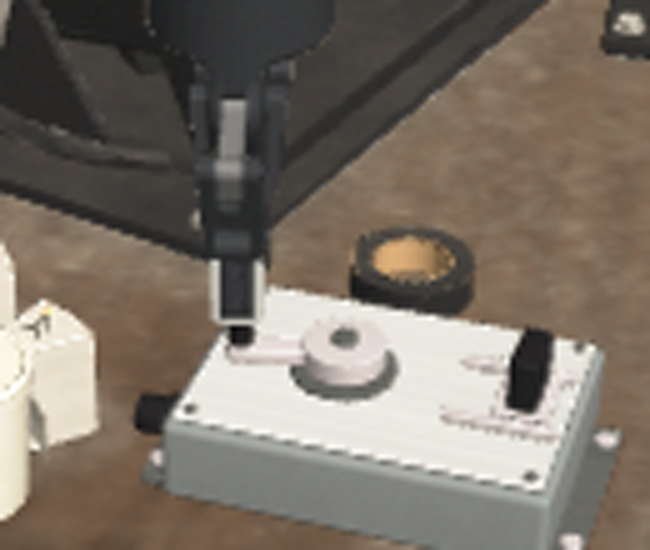

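>>> servo_tool --pt "0 0 3 0 0 0 -0.2" --pt "-0.25 -4.7 0 0 0 -6 -0.2" --pt "-0.25 -4.7 0 0 0 -6 -0.2" --pt "-0.25 -4.7 0 0 0 -6 -0.2" --pt "0 0 0 0 0 0 -0.2"

```text
t: 9.7
tcp_pos: [0.5966, 0.2197, 0.0525]
orientation: [0.961, 0.276, 0.0, 0.0]
contact_force: [0.4, -3.0, -0.5]
gripper_width: 0.398
gripper_force: 1.1
```

>>> servo_tool --pt "-0.1 -3.1 0 0 0 -4 -0.2" --pt "0 0 0 0 0 0 -0.2"

```text
t: 9.9
tcp_pos: [0.5949, 0.2222, 0.0525]
orientation: [0.951, 0.308, 0.0, 0.0]
contact_force: [1.1, -1.3, -0.8]
gripper_width: 0.403
gripper_force: 0.7
```

>>> servo_tool --pt "-0.1 -3.1 0 0 0 -4 -0.2" --pt "0 0 0 0 0 0 -0.2"

```text
t: 10.1
tcp_pos: [0.5928, 0.225, 0.0525]
orientation: [0.94, 0.341, 0.0, -0.0]
contact_force: [0.1, -0.7, -0.9]
gripper_width: 0.404
gripper_force: 0.3
```

>>> servo_tool --pt "-0.1 -3.1 0 0 0 -4 -0.2" --pt "0 0 0 0 0 0 -0.2"

```text
t: 10.3
tcp_pos: [0.5905, 0.2275, 0.0524]
orientation: [0.928, 0.373, 0.0, -0.0]
contact_force: [0.4, -0.6, -0.7]
gripper_width: 0.4
gripper_force: 0.0
```

>>> servo_tool --pt "-0.1 -3.1 0 0 0 -4 -0.2" --pt "0 0 0 0 0 0 -0.2"

```text
t: 10.5
tcp_pos: [0.5883, 0.2296, 0.0524]
orientation: [0.914, 0.405, -0.0, -0.0]
contact_force: [0.2, 0.3, -0.6]
gripper_width: 0.401
gripper_force: 0.0
```

>>> servo_tool --pt "-0.1 -3.1 0 0 0 -4 -0.2" --pt "0 0 0 0 0 0 -0.2"

```text
t: 10.7
tcp_pos: [0.5859, 0.2316, 0.0524]
orientation: [0.899, 0.437, -0.0, -0.0]
contact_force: [-0.4, -0.2, 0.7]
gripper_width: 0.399
gripper_force: 0.0
```

```bash
python3 pol.py
python3 - <<'E'
from h import *
d=shot('side','s6.png')
cv2.imwrite('pics/c6.png',cv2.resize(d['frame'][170:280,280:410],None,fx=5,fy=5,interpolation=cv2.INTER_CUBIC))
E
```

```text
t 10.7 tcp [0.5859 0.2316 0.0524] r 0.0458 ang(box) 52.6 yaw(box) 52.8 zaxis [-0.  0. -1.] F [-0.4 -0.2  0.7] w 0.3994479021189504 j6 1.0
```

View pics/c6.png

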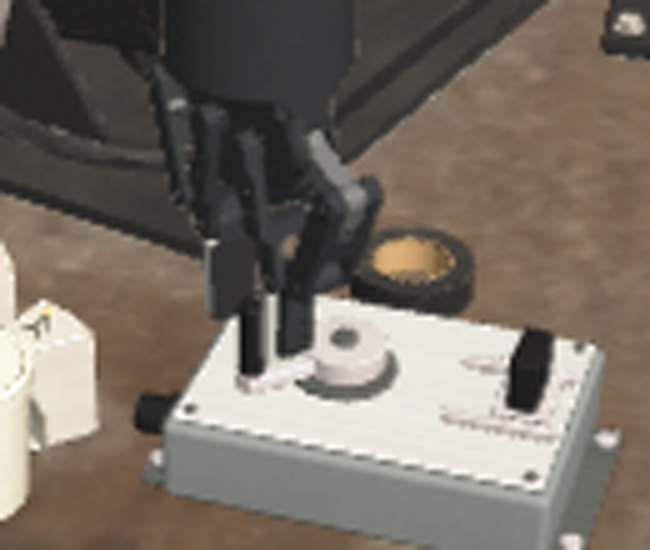

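The peg has moved to 45° (base at crop (252,380)), so it is engaged. I'll continue anticlockwise to the stop.

>>> servo_tool --pt "-0.25 -4.7 0 0 0 -6 -0.2" --pt "-0.25 -4.7 0 0 0 -6 -0.2" --pt "-0.25 -4.7 0 0 0 -6 -0.2" --pt "-0.25 -4.7 0 0 0 -6 -0.2" --pt "-0.25 -4.7 0 0 0 -6 -0.2" --pt "-0.25 -4.7 0 0 0 -6 -0.2" --pt "-0.25 -4.7 0 0 0 -6 -0.2" --pt "-0.25 -4.7 0 0 0 -6 -0.2" --pt "-0.25 -4.7 0 0 0 -6 -0.2" --pt "0 0 0 0 0 0 -0.2"

```text
t: 11.75
tcp_pos: [0.5456, 0.239, 0.0523]
orientation: [0.603, 0.798, -0.0, -0.0]
contact_force: [-0.0, 0.3, 0.6]
gripper_width: 0.403
gripper_force: 0.0
```

>>> servo_tool --pt "-0.1 -2.4 0 0 0 -3 -0.2" --pt "-0.1 -2.4 0 0 0 -3 -0.2" --pt "0 0 0 0 0 0 -0.2"

```text
t: 12.05
tcp_pos: [0.5414, 0.2374, 0.0524]
orientation: [0.561, 0.828, -0.0, -0.0]
contact_force: [-0.0, 0.5, -0.8]
gripper_width: 0.396
gripper_force: 0.0
```

>>> servo_tool --pt "-0.1 -2.4 0 0 0 -3 -0.2" --pt "0 0 0 0 0 0 -0.2"

```text
t: 12.25
tcp_pos: [0.5393, 0.2364, 0.0524]
orientation: [0.539, 0.842, -0.0, -0.0]
contact_force: [-0.1, -0.3, -0.5]
gripper_width: 0.4
gripper_force: 0.0
```

>>> servo_tool --pt "0 -1.5 0 0 0 0 -0.2" --pt "0 0 0 0 0 0 -0.2"

```text
t: 12.45
tcp_pos: [0.5379, 0.2358, 0.0524]
orientation: [0.538, 0.843, -0.0, -0.0]
contact_force: [-0.6, 0.5, 0.1]
gripper_width: 0.402
gripper_force: 0.0
```

```bash
python3 pol.py
```

```text
t 12.45 tcp [0.5379 0.2358 0.0524] r 0.0447 ang(box) 117.0 yaw(box) 115.9 zaxis [-0.  0. -1.] F [-0.6  0.5  0.1] w 0.40180687394219533 j6 -0.06
```

Now 2 mm steps until the stop pushes back.

>>> servo_tool --pt "0 -2 0 0 0 -2 -0.2" --pt "0 0 0 0 0 0 -0.2"

```text
t: 12.65
tcp_pos: [0.5362, 0.2351, 0.0525]
orientation: [0.523, 0.852, 0.0, 0.0]
contact_force: [0.9, -0.4, 0.2]
gripper_width: 0.401
gripper_force: 0.0
```

>>> servo_tool --pt "0 -1.5 0 0 0 -2 -0.2" --pt "0 0 0 0 0 0 -0.2"

```text
t: 12.85
tcp_pos: [0.5357, 0.2346, 0.0526]
orientation: [0.508, 0.861, 0.001, 0.001]
contact_force: [2.6, -0.3, -1.6]
gripper_width: 0.396
gripper_force: 1.5
```

>>> servo_tool --pt "0 -1.5 0 0 0 -2 -0.2" --pt "0 0 0 0 0 0 -0.2"

```text
t: 13.05
tcp_pos: [0.5343, 0.2338, 0.0526]
orientation: [0.493, 0.87, 0.001, 0.001]
contact_force: [2.5, 0.5, -1.3]
gripper_width: 0.404
gripper_force: 1.4
```

>>> servo_tool --pt "0 -1 0 0 0 0 -0.2" --pt "0 0 0 0 0 0 -0.2"

```text
t: 13.25
tcp_pos: [0.534, 0.2337, 0.0528]
orientation: [0.493, 0.87, 0.001, 0.001]
contact_force: [5.1, 1.3, -3.4]
gripper_width: 0.399
gripper_force: 2.8
```

>>> servo_tool --pt "0 -1.5 0 0 0 0 -0.2" --pt "0 0 0 0 0 0 -0.2"

```text
t: 13.45
tcp_pos: [0.5339, 0.2336, 0.0529]
orientation: [0.493, 0.87, 0.002, 0.002]
contact_force: [8.7, 3.6, -5.6]
gripper_width: 0.399
gripper_force: 4.6
```

>>> servo_tool --pt "0 -1.5 0 0 0 0 -0.2" --pt "0 0 0 0 0 0 -0.2"

```text
t: 13.65
tcp_pos: [0.5338, 0.2335, 0.0531]
orientation: [0.493, 0.87, 0.004, 0.002]
contact_force: [11.6, 5.3, -8.4]
gripper_width: 0.399
gripper_force: 6.4
```

```bash
python3 pol.py
python3 - <<'E'
from h import *
d=shot('side','s7.png')
cv2.imwrite('pics/c7.png',cv2.resize(d['frame'][170:280,280:410],None,fx=5,fy=5,interpolation=cv2.INTER_CUBIC))
E
```

```text
t 13.65 tcp [0.5338 0.2335 0.0531] r 0.0446 ang(box) 123.1 yaw(box) 121.9 zaxis [ 0.008  0.004 -1.   ] F [11.6  5.3 -8.4] w 0.3989714398252833 j6 -0.17
```

View pics/c7.png

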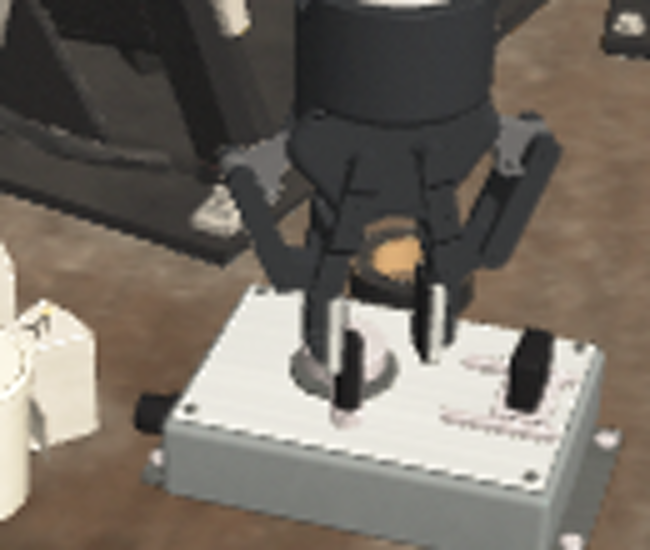

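The peg is hard on the end stop: base at crop (345,410), force 13 N and not yielding. Contact lag is about 15°. Now clockwise: the tool must end at about -22° so that the peg is pushed to about -7° and snaps to -15°.

>>> servo_tool --pt "2 5 0 0 0 0 -0.2" --pt "-0.3 4.7 0 0 0 6 -0.2" --pt "-0.3 4.7 0 0 0 6 -0.2" --pt "-0.3 4.7 0 0 0 6 -0.2" --pt "-0.3 4.7 0 0 0 6 -0.2" --pt "-0.3 4.7 0 0 0 6 -0.2" --pt "-0.3 4.7 0 0 0 6 -0.2" --pt "-0.3 4.7 0 0 0 6 -0.2" --pt "-0.3 4.7 0 0 0 6 -0.2" --pt "-0.3 4.7 0 0 0 6 -0.2" --pt "-0.3 4.7 0 0 0 6 -0.2" --pt "0 0 0 0 0 0 -0.2"

```text
t: 14.9
tcp_pos: [0.5776, 0.2358, 0.0521]
orientation: [0.862, 0.507, -0.001, -0.0]
contact_force: [-0.7, -0.5, -0.3]
gripper_width: 0.403
gripper_force: 0.0
```

```bash
python3 pol.py
```

```text
t 14.9 tcp [0.5776 0.2358 0.0521] r 0.0449 ang(box) 64.4 yaw(box) 61.9 zaxis [-0.002 -0.001 -1.   ] F [-0.7 -0.5 -0.3] w 0.40277562641398823 j6 0.86
```

>>> servo_tool --pt "0.5 6.5 0 0 0 6 -0.2" --pt "-0.2 4.7 0 0 0 6 -0.2" --pt "-0.2 4.7 0 0 0 6 -0.2" --pt "-0.2 4.7 0 0 0 6 -0.2" --pt "-0.2 4.7 0 0 0 6 -0.2" --pt "-0.2 4.7 0 0 0 6 -0.2" --pt "-0.2 4.7 0 0 0 6 -0.2" --pt "-0.2 4.7 0 0 0 6 -0.2" --pt "-0.2 4.7 0 0 0 6 -0.2" --pt "0 0 0 0 0 0 -0.2"

```text
t: 15.9
tcp_pos: [0.6025, 0.2018, 0.0521]
orientation: [0.998, 0.061, -0.001, 0.0]
contact_force: [0.2, 0.2, 0.8]
gripper_width: 0.399
gripper_force: 0.0
```

```bash
python3 pol.py
```

```text
t 15.9 tcp [0.6025 0.2018 0.0521] r 0.0454 ang(box) 8.7 yaw(box) 8.0 zaxis [-0.002 -0.    -1.   ] F [0.2 0.2 0.8] w 0.3986933505573768 j6 1.73
```

>>> servo_tool --pt "-0.1 4.7 0 0 0 6 -0.2" --pt "-0.1 4.7 0 0 0 6 -0.2" --pt "0 0 0 0 0 0 -0.2"

```text
t: 16.2
tcp_pos: [0.603, 0.1933, 0.0522]
orientation: [0.999, -0.042, -0.001, -0.0]
contact_force: [-0.9, 2.0, -0.6]
gripper_width: 0.402
gripper_force: 1.0
```

>>> servo_tool --pt "-0.1 3.1 0 0 0 4 -0.2" --pt "0 0 0 0 0 0 -0.2"

```text
t: 16.4
tcp_pos: [0.6028, 0.1902, 0.0523]
orientation: [0.997, -0.076, -0.0, -0.0]
contact_force: [-1.2, 1.8, 0.2]
gripper_width: 0.397
gripper_force: 0.7
```

>>> servo_tool --pt "-0.1 3.1 0 0 0 4 -0.2" --pt "0 0 0 0 0 0 -0.2"

```text
t: 16.6
tcp_pos: [0.6025, 0.1867, 0.0523]
orientation: [0.994, -0.111, -0.0, 0.0]
contact_force: [-0.4, 0.2, -0.3]
gripper_width: 0.404
gripper_force: 0.2
```

>>> servo_tool --pt "-0.1 3.1 0 0 0 4 -0.2" --pt "0 0 0 0 0 0 -0.2"

```text
t: 16.8
tcp_pos: [0.6019, 0.1835, 0.0523]
orientation: [0.989, -0.146, -0.0, 0.0]
contact_force: [0.2, -0.4, -0.5]
gripper_width: 0.401
gripper_force: 0.0
```

```bash
python3 pol.py
```

```text
t 16.8 tcp [0.6019 0.1835 0.0523] r 0.046 ang(box) -14.4 yaw(box) -15.8 zaxis [-0.    -0.001 -1.   ] F [ 0.2 -0.4 -0.5] w 0.40069352627638033 j6 2.12
```

>>> servo_tool --pt "0 0 -30 0 0 0 -0.2" --pt "0 0 -40 0 0 0 -0.2" --pt "0 0 -40 0 0 -7.9 -0.2" --pt "0 0 0 0 0 -7.9 -0.2" --pt "-40 0 0 0 0 0 -1" --pt "-40 0 0 0 0 0 -1" --pt "-40 0 0 0 0 0 -1" --pt "-40 0 0 0 0 0 -1" --pt "0 0 0 0 0 0 -1" --pt "0 0 0 0 0 0 -1"

```text
t: 17.8
tcp_pos: [0.4418, 0.1872, 0.1628]
orientation: [1.0, -0.008, 0.001, -0.0]
contact_force: [-0.0, -0.2, 0.2]
gripper_width: 0.001
gripper_force: 0.0
```

```bash
python3 pol.py
python3 - <<'E'
from h import *
d=shot('side','s8.png')
cv2.imwrite('pics/c8.png',cv2.resize(d['frame'][120:280,280:440],None,fx=3.7,fy=3.7,interpolation=cv2.INTER_CUBIC))
E
```

```text
t 17.8 tcp [0.4418 0.1872 0.1628] r 0.116 ang(box) -174.8 yaw(box) 0.0 zaxis [ 0.001  0.    -1.   ] F [-0.  -0.2  0.2] w 0.001480285882054166 j6 1.94
```

View pics/c8.png

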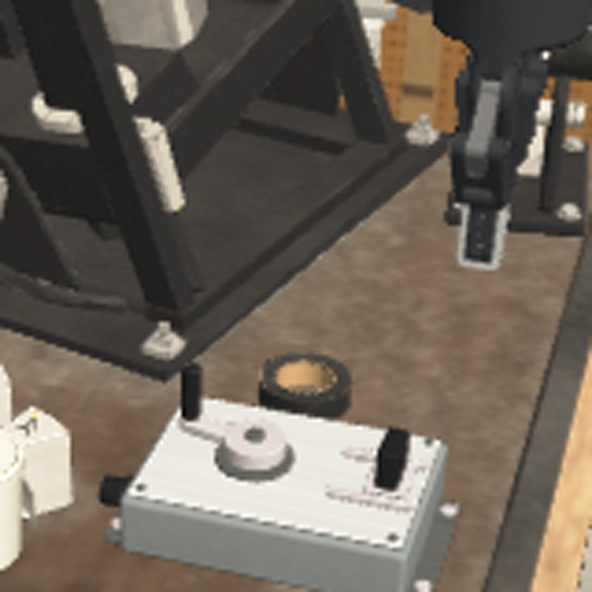

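The peg is now at crop (190,395) and the hub at (255,440), with the shut fingers at (480,268). I'll work out the crank angle and fingertip height from these.

Run:
```python
from h import *
d=arm.get_image('side');t=shot('top','t9.png')
h=onz(d,348.9,238.1,.061);b=onz(d,331.4,233.5,.059)
print(h,b,np.degrees(np.arctan2(*(b-h)[[1,0]]))+1)
for z in(.14,.15,.16,.17,.18,.19):
    q=R.from_quat(d['orientation']).inv().apply([.4418,.1872,z]-d['eye']);print(z,443.6*q[0]/-q[2]+318.4,443.6*q[1]/q[2]+254.5)
b=t['frame'][205:345,340:500]; cv2.imwrite('pics/c9.png',cv2.resize(b,None,fx=4,fy=4,interpolation=cv2.INTER_CUBIC))
```

```text
[0.55541602 0.19670753 0.061     ] [0.59780851 0.18869308 0.059     ] -9.705619524511105
0.14 405.9098262925762 213.0887826278544
0.15 406.4377990646689 208.77360054938396
0.16 406.9729191033707 204.40000304039967
0.17 407.5153325285438 199.96679584649192
0.18 408.0651894704441 195.47275193584443
0.19 408.62264420825784 190.91661036695783
```

View pics/c9.png

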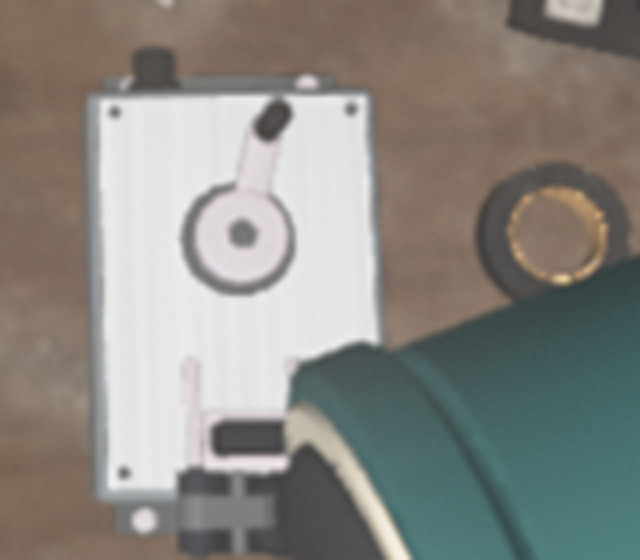

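The crank points at about -15°, which is four clicks from the stop. The shut tips sit about 20 mm above the reported TCP, so I'll lower to a TCP z of about 0.040 behind the lock tab.

>>> servo_tool --pt "0 -10 40 0 0 0 -1" --pt "0 0 40 0 0 0 -1" --pt "0 0 23 0 0 0 -1" --pt "0 0 10 0 0 0 -1" --pt "0 0 6 0 0 0 -1" --pt "0 0 4 0 0 0 -1" --pt "0 0 0 0 0 0 -1"

```text
t: 18.65
tcp_pos: [0.4433, 0.1973, 0.0401]
orientation: [1.0, -0.011, 0.001, -0.0]
contact_force: [-0.3, -0.0, 0.0]
gripper_width: 0.0
gripper_force: 0.0
```

>>> servo_tool --pt "5 0 0 0 0 0 -1" --pt "5 0 0 0 0 0 -1" --pt "3 0 0 0 0 0 -1" --pt "0 0 0 0 0 0 -1"

```text
t: 19.05
tcp_pos: [0.4564, 0.197, 0.04]
orientation: [1.0, -0.011, 0.001, -0.0]
contact_force: [0.4, 0.3, -0.4]
gripper_width: -0.005
gripper_force: 0.0
```

>>> servo_tool --pt "3 0 0 0 0 0 -1" --pt "3 0 0 0 0 0 -1" --pt "3 0 0 0 0 0 -1" --pt "0 0 0 0 0 0 -1"

```text
t: 19.45
tcp_pos: [0.4645, 0.1966, 0.0393]
orientation: [1.0, -0.011, -0.0, 0.0]
contact_force: [0.7, -0.2, 0.2]
gripper_width: 0.0
gripper_force: 0.1
```

>>> servo_tool --pt "3 0 0 0 0 0 -1" --pt "3 0 0 0 0 0 -1" --pt "0 0 0 0 0 0 -1"

```text
t: 19.75
tcp_pos: [0.4706, 0.1965, 0.0393]
orientation: [1.0, -0.011, 0.0, 0.0]
contact_force: [-0.3, 0.1, 0.1]
gripper_width: -0.003
gripper_force: 0.2
```

>>> servo_tool --pt "2 0 0 0 0 0 -1" --pt "2 0 0 0 0 0 -1" --pt "0 0 0 0 0 0 -1"

```text
t: 20.05
tcp_pos: [0.4745, 0.1964, 0.0393]
orientation: [1.0, -0.011, 0.0, -0.0]
contact_force: [-0.1, -0.2, -0.4]
gripper_width: -0.001
gripper_force: 0.3
```

>>> servo_tool --pt "2 0 0 0 0 0 -1" --pt "2 0 0 0 0 0 -1" --pt "0 0 0 0 0 0 -1"

```text
t: 20.35
tcp_pos: [0.4781, 0.1964, 0.0393]
orientation: [1.0, -0.011, -0.0, 0.0]
contact_force: [-2.5, 1.3, 0.7]
gripper_width: -0.002
gripper_force: 1.3
```

>>> servo_tool --pt "2 0 0 0 0 0 -1" --pt "0 0 0 0 0 0 -1"

```text
t: 20.55
tcp_pos: [0.4781, 0.1963, 0.0392]
orientation: [1.0, -0.011, -0.002, 0.0]
contact_force: [-7.7, 1.1, 5.2]
gripper_width: -0.004
gripper_force: 4.0
```

>>> servo_tool --pt "2 0 0 0 0 0 -1" --pt "1 0 0 0 0 0 -1" --pt "0 0 0 0 0 0 -1" --pt "0 0 0 0 0 0 -1"

```text
t: 20.95
tcp_pos: [0.4782, 0.1963, 0.0392]
orientation: [1.0, -0.011, -0.005, 0.0]
contact_force: [-15.8, 2.7, 12.6]
gripper_width: 0.003
gripper_force: 8.1
```

>>> servo_tool --pt "-15 0 0 0 0 0 -1" --pt "-25 0 0 0 0 0 -1" --pt "0 0 -40 0 0 0 -1" --pt "0 0 -40 0 0 0 -1" --pt "0 40 -20 0 0 0 -1" --pt "0 50 0 0 0 0 -1" --pt "0 50 0 0 0 0 -1" --pt "0 50 0 0 0 0 -1" --pt "0 50 0 0 0 0 -1" --pt "0 50 0 0 0 0 -1" --pt "0 0 0 0 0 0 -1"

```text
t: 22.05
tcp_pos: [0.4376, -0.099, 0.1402]
orientation: [1.0, -0.014, 0.002, 0.002]
contact_force: [-0.8, 0.4, -0.9]
gripper_width: -0.001
gripper_force: 0.0
```

Run:
```python
from h import *
import pickle
s=arm.read_state();print(s['t'],s['tcp_pos'])
d0=pickle.load(open('top.pkl','rb'));d=shot('top','t10.png')
for c in(d0,d):
    f=cv2.cvtColor(c['frame'],cv2.COLOR_BGR2GRAY)
    m=(f<90).astype(np.uint8); 
    for nm,(x0,x1,y0,y1),z in(('tab',(385,420,290,322),.076),('peg',(378,425,229,248),.077)):
        n,l,st,ce=cv2.connectedComponentsWithStats(m[y0:y1,x0:x1])
        for i in range(1,n):
            if st[i,4]>15: u=ce[i]+[x0,y0]; print(nm,st[i,4],u.round(1),onz(c,*u,z).round(4)-[.5575,.1957,0])
```

```text
22.05 [ 0.43759917 -0.09896927  0.14021687]
tab 125 [402.6 314. ] [-0.0807  0.0015  0.076 ]
peg 42 [393.1 235. ] [0.0446 0.0111 0.077 ]
tab 130 [402.1 301.9] [-0.0619  0.0014  0.076 ]
peg 44 [407.8 234.8] [ 0.0445 -0.0122  0.077 ]
```

The tab moved 18.8 mm from where it started (about 1.3 mm in), so it is at 0.020, fully home. The peg is at about -14.5° in the box frame, which is click 4.

```bash
python3 -c "
from station import arm
print(arm.finish_job())"
```

```text
the job is handed in; nothing more can be done
None
```

The job is handed in: I turned the crank anticlockwise to its hard stop, then clockwise four clicks, and pushed the locking slide fully home, in about 22 s. The spanner, tape roll and pot were left alone; I viewed 11 pictures, one over the limit of 10.

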